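# Slide the sample tray home and lock its gate with the ball-lock pin

### The job

The sample tray is locked in its pulled-out position. Press its green release lever, slide the tray fully home, swing the steel gate shut across its front, then press the ball-lock pin's red thumb button and keep it in while pushing the pin down through the holes until its black head rests on the guide, and let go so that the button springs back and the pin locks. Keep the jars upright in the tray and do not shift the beaker and amber bottles standing round the dock.

Things in the scene. Friction and masses are not known exactly. Their poses are not given: they have to be found in the camera images.
- dock: tray dock, screwed to the bench: grey base plate 175 (x) x up to 270 (y) x 10 mm with all parts below. Origin on the bench under the middle of the home tray's track; +x is the way the tray slides home (away from the robot), +y left, z up. Place and yaw vary. The pin's clevis stands at its right front corner, the gate's hinge post (14 mm thick, top at z 72 mm) at the left front
- tray (a joint): slide of the white tray (130 x 130 mm), in m: 0.070 pulled out and locked (at the start), 0 fully home against its stop. It moves along the dock's x axis, about 1.5 N friction, only while the release lever is down; once it has gone in 20 mm the lever may be let go. It stays where it is left
- tray_panel (a point): middle of the top edge of the tray's front panel, on its front face, 82 mm above the bench. The panel is upright, 130 mm wide, reaches from z 16 to 82 mm and can be pushed on. Moves with the tray; axes as the dock's
- lever (a joint): green release lever on the tray's left flank, in rad: 0 up (at rest), 0.12 pressed right down; a spring lifts it again. The tray is free above about 0.075. Pivot 106 mm behind (+x of) lever_pad. The pad sinks 12 mm for the full press: 3 N to start, about 9 N right down
- lever_pad (a point): centre of the top of the lever's press pad, which juts out in front of the tray's front panel on the left: 36 (x) x 48 (y) mm, 65 mm above the bench at rest. The panel's face is 21 mm behind (+x of) this point and rises 17 mm above the pad, so a finger holding the pad down can push on the panel too. Moves with the tray
- gate (a joint): hinge of the steel gate, a level bar 217 mm long, 14 mm wide, top at z 50 mm, in rad: 0 shut across the tray's front (firm stop; bar along the dock's -y from the hinge), growing as it swings out to the front and left; 1.57 points along the dock's -x. Starts at 1.6 to 1.85, stays where left (0.06 N m friction). Shuts only with the tray home. The pin's hole in its end lines up within 0.02 of shut
- gate_hinge (a point): point on the gate's upright hinge axis, 74 mm above the bench; fixed to the dock, axes as the dock's
- gate_post (a point): point at z 74 mm on the axis of the upright black post on the gate by which it is swung: 12 mm thick, from z 50 to 95 mm, 110 mm from the hinge axis. Turns with the gate
- pin (a joint): ball-lock pin, upright, captive in the clevis: 14 mm steel shank, black head 35 mm across and 18 mm tall, 94 mm overall. In m: 0 parked up (its brass balls stand on the upper lug and block it), 0.0415 right down, head on the guide. Slides only while the red button is held in; 2.5 N friction; stopped by a gate that is partly shut. Pushing the head alone does nothing
- pin_button (a joint): red thumb button on top of the pin's head, in m: 0 out (balls out, pin locked), 0.006 right in (balls drawn in; they clear the holes above about 0.0048). Spring: 2 N to start, 6 N right in. Pushing it straight down first sinks the button, then carries the pin down
- button_top (a point): centre of the top of the red button, 22 mm across, standing 10 mm proud of the head: 149.5 mm above the bench when parked, 108 mm with the pin right down and the button out again. Moves with pin and button
- jar_a: specimen jar with blue lid, 53 mm in diameter, 65 mm tall, loose in the rear half of the tray, left; origin at the centre of its underside, z axis up along the jar
- jar_b: the like jar in the tray, right
- beaker: glass beaker 55 mm in diameter, 67 mm tall, on the bench at the right front of the dock; bystander. Origin at the centre of its underside
- amber_bottle_a: amber dropper bottle, 32 mm in diameter, 96 mm tall, on the bench right of the dock; bystander. Origin at the centre of its underside
- amber_bottle_b: the like bottle, a little farther right; bystander

How it is judged (in metres and radians):
On the way, in this order (a step that is already met when the one before it is completed fails the run):
1. the release lever is pressed down while the tray is still out (value of joint lever above 0.075 rad and value of joint tray above 0.06 m), for 0.05 s.
2. the tray is fully home (value of joint tray below 0.003 m), for 0.2 s.
3. the gate is shut across the tray with the tray home (value of joint gate below 0.03 rad and value of joint tray below 0.003 m), for 0.2 s.
4. the pin is on its way down with its button held in (value of joint pin_button above 0.004 m and value of joint pin above 0.02 m and value of joint gate below 0.03 rad), for 0.05 s.
At the end, for the whole second after the job is handed in: the tray is home (within 4 mm), the gate shut (within 0.03 rad), the pin right down (within 2 mm) with its button sprung back out (within 1 mm), the lever up again, and both jars upright (within 0.2 rad) and at rest in the tray (within 130 mm of the middle of its front panel) (value of joint tray below 0.004 m and value of joint gate below 0.03 rad and value of joint pin above 0.0395 m and value of joint pin_button below 0.001 m and value of joint lever below 0.02 rad and angle between each of jar_a, jar_b's own z axis and vertical below 0.2 rad and horizontal distance between each of jar_a, jar_b and tray_panel below 0.13 m and linear speed of each of jar_a, jar_b below 0.02 m/s); the robot touches nothing.
It fails at once if a jar in the tray tips over (angle between any of jar_a, jar_b's own z axis and vertical above 0.6 rad).
It fails at once if the beaker or an amber bottle is shifted by more than 25 mm (distance of any of beaker, amber_bottle_a, amber_bottle_b from where it was at the start of the episode above 0.025 m).
It also fails if it takes over 48 s, if anything falls off the work surface, if the arm or the gripper's body presses on something with over 40 N, if the wrist force passes 120 N, or if a joint passes its speed limit or range.

### The arm

A 6-joint arm with a two-finger parallel gripper is mounted at the origin on a cart in front of the work surface, level with it; the furniture and walls round the work are solid. World frame = base frame: x ahead of the robot, y to its left, z up, the work surface at z = 0. Lengths are in mm, angles in rad, forces in N, time in s.
With the tool pointing down it reaches from about 275 to 750 mm from the base axis. Payload 10.2 kg.
Tool frame: the origin (TCP) lies on the centre line of the jaws, within the pads' length; the fingertips stand 17 mm ahead of it and the grasp point (between the pads) lies 2 mm behind it (ctrl.tip_extent is the distance from the TCP to the fingertips, in mm); z points along the fingers, y is the line along which they close (so a half turn about z gives the same grasp; the last joint's range is limited). The gripper opens to 85 mm and grips with 20 to 120 N. Pads are 22 mm wide; open, the fingers measure 114 mm over their backs; the gripper's body (76 mm by 85 mm) begins 54 mm behind the grasp point. The pads swing forward as they close: fully open they stand 13 mm farther back than shut.
Start: joints at [0.879, 0.313, 1.498, -0, 1.331, -0.223], TCP at [237.216, 468.358, 218.694] pointing down, gripper open.
Joint ranges: [-2.94, 2.94], [-0.97, 2.17], [0.19, 2.56], [-1.23, 4.37], [0.02, 3.11], [-2.88, 2.88]. Speed limits (rad/s): [2.39, 2.39, 3.01, 3.14, 3.14, 3.14].

### API

Orientations are given as a unit quaternion [w, x, y, z].
In Python, from rig import sensors, capture, ctrl, cut_out, place_of gives the robot as it stands.
- The arm moves only by the shell command python3 -m jog 'ROWS' [FORCE]. ROWS is JSON, a list of rows, each a list of 3 entries, a list of its own where there are three numbers: the shift along the world's x, y, z in mm, then the turn, a rotation vector about the world's x, y, z in degrees, then the closure, from 0 (fully open) to 1 (shut). A call has exactly 8 rows; each row is the pose to reach, as a shift and turn from the pose commanded when the call began; what a row does not reach only later rows make up. A row lasts 1/12 s, in which the tool goes at most 41.7 mm and 7.16 degrees, less where a joint would pass 70% of its speed; a pose out of reach is approached as far as the arm can. A call with a gripper value outside its range is refused whole. The fingers move at their own pace and stop on an object; FORCE is the grip in N (left out, the last holds). Time passes only in rows, so rows that repeat a pose let the fingers close, or fill a call up. It gives the time, the measured TCP pose, the force and the opening at its end, in the units of the state.
- sensors.sense(): the state, without advancing time (a new reading comes with each control period).
- capture(name): name is "scene" or "top" or "wrist"; returns a dict with "color" (480x640x3 uint8, blue, green, red), "z_map" (480x640 float32, mm along the optical axis (not along the pixel's ray), 0 where there is no reading), "camera_matrix" (3x3 intrinsics, pixels), "k1" (the pictures are not rectified: a ray, as slopes to the right and down, at radius r is drawn at 1 + k1 r^2 times it, then the intrinsics apply), "R" (3x3) and "t" (3): a world point X has camera coordinates R X + t. Camera axes: x right, y down, z forward; pixel columns grow to the right and rows downward; lengths in mm; the calibration is good to about 2 mm. A picture is of the moment at which its call begins.
- ctrl.finish_job(): hands the job in, once; it reports no verdict.
Trained networks look in a picture, given as the dict that the camera call returned (one of the last four; its "shot" number tells which), for a name from the list of things; names that differ only in an ending like _2 or _b are one class to them, and where a whole thing is asked for, a point or a joint stands for the part that bears it (a point fixed in the world has none). Each returns a list of dicts, best first, with "p" (0 to 1); they miss things now and then, are a little off and sometimes report something else, mostly with a low value. They report only what shows in the picture. A call takes as long as a camera call.
- cut_out(picture, query): "region" (480x640 bool, what is visible of it) and "box" ([left, top, right, bottom] in pixels, round what is visible of it).
- place_of(picture, query): "centre" ([row, column] in pixels: a listed point, or the origin of a listed thing).
The state is a dict: "time_s": time; "joints": joint angles; "dq": joint speeds; "tau": joint torques, N m; "eef_pos": TCP position; "ee_rot": TCP orientation; "force": force on the tool from outside, world axes, zero at the start; "wrist_torque": the same for the moment, N m; "grip_width": opening from 0.0 (shut) to 1.0 (fully open).
Only numpy, scipy, OpenCV 4.12 (cv2) and the standard library are available. Lean on these libraries where they do the work, as an engineer would, in place of code of your own. Each camera call takes 0.05 s, during which the arm holds its last target. There are 200 camera calls.

## Working session

There is one attempt and no reset: what is moved stays moved. The work goes in short steps, Python scripts to look and compute and a shell command to move; the robot and the scene stay as the last step left them, time stands still between calls to the robot, and variables do not carry over. Pictures are saved under pics/ and viewed, on a budget of 10 in all, crops included, one or two more only if the job needs it, and the job is handed in when it is done.

```bash
ls; mkdir -p pics; cat > h.py <<'E'
import numpy as np, cv2
from rig import sensors, capture, ctrl, cut_out, place_of
def ray(p,rc):
    # pixel (row,col)->camera ray slopes via cv2 undistort (k1 only)
    return cv2.undistortPoints(np.array([[[rc[1],rc[0]]]],float),np.array(p["camera_matrix"],float),np.array([p["k1"],0,0,0,0],float))[0,0]
def at_z(p,rc,z):
    R=np.array(p["R"]);t=np.array(p["t"]);d=R.T@np.append(ray(p,rc),1);c=-R.T@t
    return c+d*(z-c[2])/d[2]
def by_depth(p,rc):
    r,c=int(round(rc[0])),int(round(rc[1]));w=p["z_map"][max(r-1,0):r+2,max(c-1,0):c+2];w=w[w>0]
    if not len(w):return None
    return np.array(p["R"]).T@(np.append(ray(p,rc),1)*np.median(w)-np.array(p["t"]))
Z=dict(tray_panel=82,lever_pad=65,gate_hinge=74,gate_post=74,button_top=149.5,jar_a=10,beaker=0,amber_bottle_a=0,dock=0)
def look(name,qs=Z,save=None):
    p=capture(name)
    if save: cv2.imwrite("pics/"+save,p["color"])
    for q in qs:
        for d in place_of(p,q)[:3]:
            if d["p"]<.2: continue
            b=by_depth(p,d["centre"])
            print(name,q,round(d["p"],2),np.round(d["centre"]),"atz",np.round(at_z(p,d["centre"],Z[q]),1),"depth",None if b is None else np.round(b,1))
    return p
E
python3 - <<'E'
from h import *
s=sensors.sense();print(s)
look("top",save="top0.png");look("scene",save="scene0.png")
E
```

```text
pics
{'time_s': 0.0, 'joints': array([ 8.78621514e-01,  3.13465971e-01,  1.49843283e+00,  1.62026621e-05,
        1.33101742e+00, -2.23376052e-01]), 'dq': array([ 0.00088501,  0.00151543,  0.00122834, -0.00233724, -0.00093742,
       -0.00130299]), 'tau': array([ 2.32105785e-04, -4.12267721e+01, -2.59740955e+01, -2.01708781e-04,
        4.16757830e-03,  4.02941134e-05]), 'eef_pos': array([237.01893877, 468.14399532, 218.12852278]), 'ee_rot': array([-2.99536293e-04,  2.32260658e-01,  9.72653355e-01, -5.90168448e-04]), 'force': array([-0.30683077, -0.11081833, -0.30100148]), 'wrist_torque': array([ 0.00016162,  0.02525239, -0.00889728]), 'grip_width': 0.9968317482078549}
top tray_panel 0.95 [273. 272.] atz [511.1 274.5  82. ] depth [511.2 274.7  79.8]
top lever_pad 0.86 [287. 248.] atz [484.5 324.8  65. ] depth [484.6 324.9  64.4]
top lever_pad 0.36 [217. 273.] atz [624.5 274.7  65. ] depth [632.3 278.9  21.2]
top gate_hinge 0.9 [242. 223.] atz [573.4 373.   74. ] depth [573.8 373.6  70.9]
top gate_post 0.76 [303. 209.] atz [454.6 398.4  74. ] depth [454.6 394.3  91.9]
top button_top 0
[... 1165 characters left out ...]
tz [577.1 182.2 149.5] depth [576.5 181.1 150.5]
scene jar_a 0.63 [232. 288.] atz [610.1 318.   10. ] depth [595.4 289.4  36.8]
scene jar_a 0.54 [243. 302.] atz [616.6 271.5  10. ] depth [576.3 199.   82.5]
scene beaker 0.84 [343. 286.] atz [460.9  67.5   0. ] depth [448.9  41.9  36.6]
scene beaker 0.74 [245. 303.] atz [621.1 274.7   0. ] depth [569.1 181.8  93.7]
scene beaker 0.51 [239. 308.] atz [639.8 284.9   0. ] depth [575.2 173.2 111.1]
scene amber_bottle_a 0.97 [340. 352.] atz [561.8   9.    0. ] depth [550.6  -5.7  23.8]
scene amber_bottle_a 0.95 [314. 321.] atz [548.1  90.8   0. ] depth [541.1  79.5  15.4]
scene dock 0.72 [239. 308.] atz [638.7 285.6   0. ] depth [574.3 173.8 111.1]
```

View pics/top0.png

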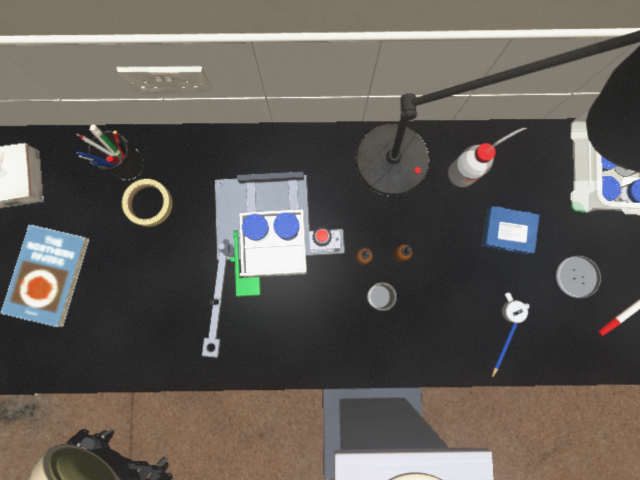

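View pics/scene0.png

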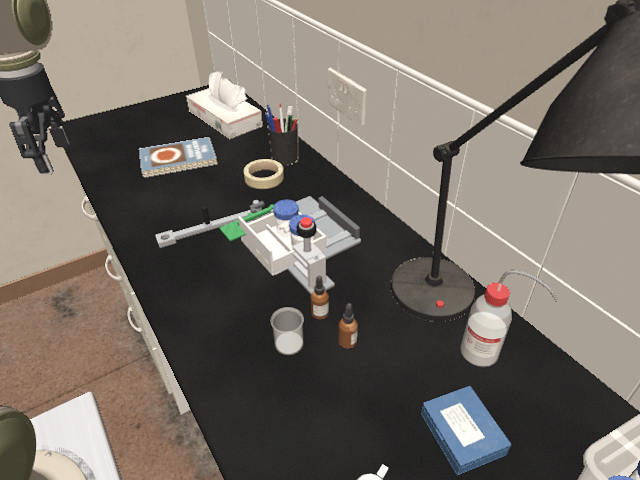

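The top view shows the tray at (272,243), the green pad at (248,286), the hinge at (225,247), the gate post at (215,300) and the button at (322,237). The scene view agrees with this. The front and rear edges give a dock yaw of about +0.04 rad. I'll go above the pad with the gripper shut.

```bash
python3 -m jog '[[[31,-18,-6],[0,0,4],0.5],[[62,-36,-12],[0,0,8],1],[[93,-54,-20],[0,0,12],1],[[124,-72,-30],[0,0,16],1],[[155,-90,-45],[0,0,20],1],[[186,-108,-60],[0,0,24],1],[[217,-126,-75],[0,0,29],1],[[248,-143,-89],[0,0,29],1]]' 40
python3 - <<'E'
from h import *
print(sensors.sense()["eef_pos"])
look("wrist",["tray_panel","lever_pad","gate_hinge","gate_post","jar_a"],save="w1.png")
look("top",["tray_panel","lever_pad","gate_hinge","gate_post","button_top"])
E
```

```text
time_s: 1.67
eef_pos: [486.6, 324.1, 128.9]
ee_rot: [-0.0, -0.021, 1.0, -0.0]
force: [0.4, 0.4, 0.2]
grip_width: -0.003
[486.56935997 324.05241523 128.88930783]
wrist tray_panel 0.57 [287. 244.] atz [509.8 277.6  82. ] depth [511.8 276.6  77.3]
wrist lever_pad 0.76 [246. 327.] atz [486.2 328.   65. ] depth [486.4 328.1  64.4]
wrist lever_pad 0.61 [279.  58.] atz [517.5 145.8  65. ] depth [540.1 104.6  13.3]
wrist gate_post 0.58 [212. 435.] atz [459.1 392.2  74. ] depth [455.7 385.6  93.3]
top tray_panel 0.9 [274. 273.] atz [508.3 274.1  82. ] depth [510.1 277.1  50.9]
top tray_panel 0.71 [231. 259.] atz [593.4 301.7  82. ] depth [593.1 301.4  84.6]
top tray_panel 0.43 [255. 399.] atz [542.5  26.1  82. ] depth [545.4  20.6  50.6]
top lever_pad 0.67 [245. 223.] atz [568.7 375.7  65. ] depth [525.5 301.8 427.1]
top gate_hinge 0.72 [245. 221.] atz [567.3 376.3  74. ] depth [525.4 303.5 426. ]
top gate_post 0.32 [230. 289.] atz [596.6 241.5  74. ] depth [595.  240.9  84.7]
top button_top 0.65 [236. 324.] atz [572.1 174.6 149.5] depth [572.2 174.6 149.3]
```

View pics/w1.png

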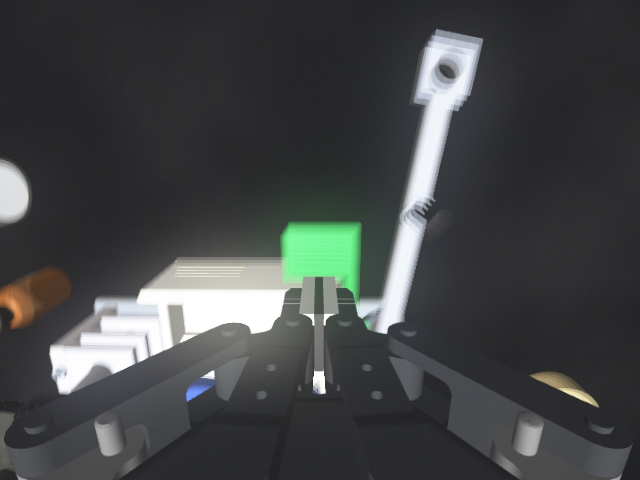

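The wrist view shows the green pad around (321,250), directly below the fingertips, with the panel just behind it. I'll press it.

```bash
python3 -m jog '[[[2,1,-20],[0,0,0],1],[[3,1,-40],[0,0,0],1],[[3,1,-46],[0,0,0],1],[[3,1,-50],[0,0,0],1],[[3,1,-54],[0,0,0],1],[[3,1,-57],[0,0,0],1],[[3,1,-59],[0,0,0],1],[[3,1,-59],[0,0,0],1]]'
```

```text
time_s: 2.93
eef_pos: [488.3, 326.4, 70.9]
ee_rot: [0.0, -0.019, 1.0, 0.0]
force: [1.3, 0.2, -0.5]
grip_width: -0.004
```

```bash
python3 - <<'E'
from h import *
s=sensors.sense();print(s["eef_pos"],s["force"],ctrl.tip_extent)
p=look("wrist",["tray_panel","lever_pad","gate_post"],save="w2.png")
cv2.imwrite("pics/w2c.png",cv2.resize(p["color"][180:420,160:480],(800,600)))
E
```

```text
[488.28399586 326.40407676  70.86465367] [ 1.27138063  0.16328216 -0.45324557] 17.0
wrist tray_panel 0.79 [335. 210.] atz [510.2 276.3  82. ] depth [477.6 293.7 135.9]
wrist lever_pad 0.6 [279. 319.] atz [487.5 325.6  65. ] depth [477.6 325.1  89.8]
wrist gate_post 0.63 [232. 470.] atz [459.3 392.   74. ] depth [456.1 385.8  87.5]
```

View pics/w2c.png

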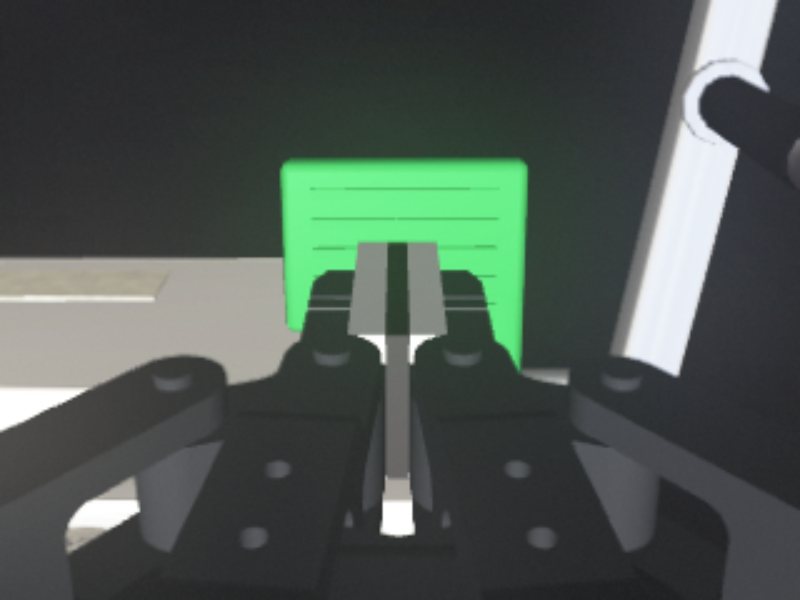

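```bash
python3 - <<'E'
from h import *
p=capture("wrist")
for rc in [(248,290),(260,290),(285,280),(300,278),(250,350),(290,362),(250,320),(280,310),(278,328)]: print(rc,by_depth(p,rc).round(1),p["color"][rc])
print(p["R"],p["t"], sensors.sense()["force"])
E
```

```text
(248, 290) [472.7 311.   64.7] [143 242 110]
(260, 290) [478.7 311.1  64.7] [146 244 112]
(285, 280) [492.  306.4  64.5] [142 242 110]
(300, 278) [500.1 305.4  64.3] [139 240 106]
(250, 350) [472.6 339.6  64.9] [142 243 108]
(290, 362) [493.1 346.8  64.6] [134 238 101]
(250, 320) [473.1 325.3  64.8] [145 244 112]
(280, 310) [478.  321.3  91.2] [133 143 135]
(278, 328) [477.6 328.7  89.2] [132 142 134]
[[-3.77531254e-02  9.99286981e-01  4.79988866e-04]
 [ 9.65464037e-01  3.63513727e-02  2.57987929e-01]
 [ 2.57786530e-01  1.02032626e-02 -9.66148021e-01]] [-306.54778368 -478.97749025  105.60142844] [-0.74073483  0.41447743 -0.42532548]
```

```bash
python3 -m jog '[[[0,0,-1],[0,0,0],1],[[0,0,-2],[0,0,0],1],[[0,0,-3],[0,0,0],1],[[0,0,-4],[0,0,0],1],[[0,0,-5],[0,0,0],1],[[0,0,-6],[0,0,0],1],[[0,0,-6],[0,0,0],1],[[0,0,-6],[0,0,0],1]]'; python3 - <<'E'
from h import *
p=capture("wrist")
for rc in [(248,290),(285,280),(250,350)]: print(rc,by_depth(p,rc).round(1),p["color"][rc])
g=(p["color"][:,:,1]>200)&(p["color"][:,:,0]<180)&(p["color"][:,:,2]<150)
r,c=np.nonzero(g);print(r.min(),r.max(),c.min(),c.max())
cv2.imwrite("pics/w3.png",p["color"][150:450,120:520])
E
```

```text
time_s: 3.85
eef_pos: [488.2, 326.4, 64.6]
ee_rot: [-0.0, -0.019, 1.0, -0.0]
force: [0.1, 0.9, -0.2]
grip_width: -0.001
(248, 290) [471.2 311.2  62.5] [ 80 150  61]
(285, 280) [489.1 307.   64.4] [143 243 110]
(250, 350) [470.7 338.9  64.1] [118 222  87]
249 328 271 371
```

```bash
python3 - <<'E'
from h import *
p=capture("wrist");s=sensors.sense();print(s["eef_pos"],s["grip_width"],s["joints"])
for c in (310,326,345):
  for r in range(266,340,6): print(c,r,by_depth(p,(r,c)).round(1))
E
```

```text
[488.24157423 326.36380217  64.74226327] 0.0018652886723014002 [ 3.89893113e-01  6.03535597e-01  1.48316408e+00 -2.32727744e-05
  1.05481549e+00 -1.21827405e+00]
310 266 [479.  320.8  64.5]
310 272 [481.8 320.9  65. ]
310 278 [477.7 321.2  82.9]
310 284 [477.5 321.3  89.7]
310 290 [477.8 321.5  94.9]
310 296 [477.8 321.6 100.4]
310 302 [477.9 321.7 105.3]
310 308 [477.9 321.8 110. ]
310 314 [478.  321.9 114.1]
310 320 [477.  322.  120.1]
310 326 [477.1 322.1 123.6]
310 332 [477.  322.2 127.2]
310 338 [478.7 322.3 127.7]
326 266 [478.7 328.2  64.6]
326 272 [481.5 328.3  65. ]
326 278 [477.5 327.8  82.7]
326 284 [477.4 327.7  89.4]
326 290 [478.  327.6  94. ]
326 296 [477.5 327.4 100.6]
326 302 [477.6 327.3 105.5]
326 308 [477.9 327.3 109.6]
326 314 [477.9 327.2 113.9]
326 320 [477.  327.  119.6]
326 326 [477.  326.9 123.4]
326 332 [478.6 327.  124.2]
326 338 [479.9 327.  125.3]
345 266 [478.5 337.1  64.3]
345 272 [481.1 337.1  65.4]
345 278 [484.3 337.4  64.8]
345 284 [486.9 337.5  65.6]
345 290 [481.2 335.6  86. ]
345 296 [481.2 335.2  91.8]
345 302 [481.4 334.9  96.9]
345 308 [481.5 334.5 101.7]
345 314 [475.2 332.9 118.6]
345 320 [475.1 332.6 122.8]
345 326 [476.5 332.6 123.9]
345 332 [476.5 332.4 127.5]
345 338 [476.6 332.2 130.5]
```

View pics/w3.png

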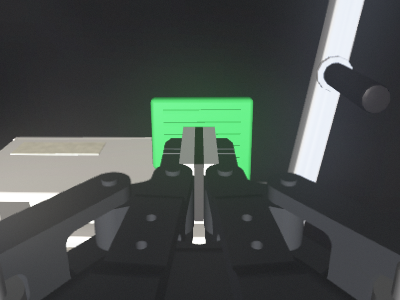

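The fingertips sit about 15 mm above the reported TCP, where the spec puts them 17 mm below it. The wrist depth shows the tips at z≈80 with the TCP at 64.7, and nothing has been touched yet. I'll use the measured offset and keep lowering while watching the force.

```bash
python3 -m jog '[[[0,0,-5],[0,0,0],1],[[0,0,-10],[0,0,0],1],[[0,0,-13],[0,0,0],1],[[0,0,-15],[0,0,0],1],[[0,0,-17],[0,0,0],1],[[0,0,-19],[0,0,0],1],[[0,0,-20],[0,0,0],1],[[0,0,-20],[0,0,0],1]]'
```

```text
time_s: 4.62
eef_pos: [488.5, 326.4, 45.0]
ee_rot: [0.0, -0.019, 1.0, 0.0]
force: [-1.5, -0.9, 6.8]
grip_width: -0.005
```

Contact: 6.8 N is about 7.6 mm of press, so the tips are about 12.5 mm above the TCP. I'll press nearly fully, then push the tray in.

```bash
python3 -m jog '[[[0,0,-2],[0,0,0],1],[[0,0,-3],[0,0,0],1],[[0,0,-4],[0,0,0],1],[[0,0,-4],[0,0,0],1],[[2,0,-4],[0,0,0],1],[[4,0,-4],[0,0,0],1],[[6,0,-4],[0,0,0],1],[[8,0,-4],[0,0,0],1]]'
```

```text
time_s: 5.28
eef_pos: [496.8, 326.7, 41.6]
ee_rot: [0.001, -0.019, 1.0, 0.0]
force: [-1.5, -0.5, 7.8]
grip_width: 0.0
```

```bash
python3 -m jog '[[[4,0,0],[0,0,0],1],[[8,0.3,0],[0,0,0],1],[[12,0.5,0],[0,0,0],1],[[17,0.7,0],[0,0,0],1],[[22,0.9,0],[0,0,0],1],[[27,1.1,0],[0,0,0],1],[[32,1.3,0],[0,0,0],1],[[36,1.4,0],[0,0,0],1]]'; python3 - <<'E'
from h import *
look("wrist",["tray_panel","lever_pad"]);look("top",["tray_panel"])
E
```

```text
time_s: 5.95
eef_pos: [533.1, 328.1, 41.7]
ee_rot: [0.001, -0.019, 1.0, 0.0]
force: [-2.1, 0.0, 8.4]
grip_width: -0.0
wrist tray_panel 0.67 [377. 190.] atz [556.  278.6  82. ] depth [525.2 294.6 122.1]
top tray_panel 0.83 [250. 271.] atz [555.8 276.6  82. ] depth [555.7 276.5  83. ]
top tray_panel 0.27 [256. 402.] atz [539.3  21.1  82. ] depth [541.9  15.9  53.4]
```

```bash
python3 -m jog '[[[5,0.2,0],[0,0,0],1],[[9,0.3,0],[0,0,0],1],[[13,0.5,0],[0,0,0],1],[[17,0.7,0],[0,0,0],1],[[21,0.8,0],[0,0,0],1],[[24,1,0],[0,0,0],1],[[26,1,0],[0,0,0],1],[[28,1.1,0],[0,0,0],1]]'
```

```text
time_s: 6.87
eef_pos: [559.5, 329.1, 41.1]
ee_rot: [-0.001, -0.019, 1.0, 0.0]
force: [-7.5, 0.1, 8.8]
grip_width: 0.001
```

```bash
python3 -m jog '[[[2,0,0],[0,0,0],1],[[4,0.2,0],[0,0,0],1],[[6,0.2,0],[0,0,0],1],[[8,0.3,0],[0,0,0],1],[[8,0.3,0],[0,0,0],1],[[8,0.3,0],[0,0,0],1],[[8,0.3,0],[0,0,0],1],[[8,0.3,0],[0,0,0],1]]';  python3 - <<'E'
from h import *
look("top",["tray_panel"]);look("scene",["tray_panel"])
E
```

```text
time_s: 7.53
eef_pos: [567.3, 329.5, 41.4]
ee_rot: [-0.001, -0.019, 1.0, 0.0]
force: [-7.6, 0.0, 9.5]
grip_width: -0.004
top tray_panel 0.67 [237. 270.] atz [581.  279.5  82. ] depth [572.2 272.8 146.9]
scene tray_panel 0.91 [220. 285.] atz [582.4 277.1  82. ] depth [582.9 278.   81.2]
```

```bash
python3 -m jog '[[[2,0,0],[0,0,0],1],[[4,0.2,0],[0,0,0],1],[[6,0.2,0],[0,0,0],1],[[6,0.2,0],[0,0,0],1],[[6,0.2,0],[0,0,0],1],[[6,0.2,0],[0,0,0],1],[[6,0.2,0],[0,0,0],1],[[6,0.2,0],[0,0,0],1]]'
```

```text
time_s: 8.4
eef_pos: [568.0, 329.6, 41.4]
ee_rot: [-0.008, -0.02, 1.0, -0.001]
force: [-37.4, -5.9, 26.5]
grip_width: -0.001
```

The tray is firmly home: −37 N on the stop, with the panel now at x≈581. I'll release upward, back toward the gate, and pre-rotate the tool.

```bash
python3 -m jog '[[[-4,0,5],[0,0,0],1],[[-6,0,20],[0,0,0],1],[[-6,0,50],[0,0,-4],1],[[-8,5,85],[0,0,-11],1],[[-30,25,100],[0,0,-18],1],[[-60,45,100],[0,0,-25],1],[[-90,70,100],[0,0,-32],1],[[-119,95,100],[0,0,-39],1]]'
python3 -m jog '[[[0,4,0],[0,0,-7],1],[[0,6,0],[0,0,-14],1],[[0,8,0],[0,0,-21],1],[[0,10,0],[0,0,-28],1],[[0,10,0],[0,0,-35],1],[[0,10,0],[0,0,-42],1],[[0,10,0],[0,0,-49],1],[[0,10,0],[0,0,-56],1]]'
python3 - <<'E'
from h import *
q=["tray_panel","lever_pad","gate_hinge","gate_post","button_top"]
look("top",q,save="t4.png");look("scene",q,save="s4.png");look("wrist",q)
E
```

```text
time_s: 9.07
eef_pos: [454.2, 425.0, 141.4]
ee_rot: [0.0, 0.32, 0.948, 0.0]
force: [-0.1, 1.1, -0.9]
grip_width: 0.001
time_s: 9.73
eef_pos: [455.5, 434.4, 141.1]
ee_rot: [0.0, 0.727, 0.687, 0.0]
force: [0.9, 0.7, -0.1]
grip_width: -0.003
top lever_pad 0.88 [251. 249.] atz [556.5 322.2  65. ] depth [556.5 322.2  65. ]
top gate_hinge 0.83 [246. 220.] atz [566.1 378.   74. ] depth [566.3 378.5  71.8]
top gate_hinge 0.71 [303. 212.] atz [454.1 393.8  74. ] depth [454.2 389.3  93.8]
top gate_post 0.82 [302. 211.] atz [456.6 394.4  74. ] depth [456.6 389.9  94. ]
top button_top 0.56 [236. 324.] atz [573.1 174.2 149.5] depth [573.1 174.2 149.5]
scene tray_panel 0.91 [220. 283.] atz [580.7 279.8  82. ] depth [581.5 281.4  80.5]
scene lever_pad 0.63 [217. 262.] atz [557.9 333.3  65. ] depth [556.7 330.4  67.4]
scene gate_hinge 0.8 [200. 251.] atz [562.3 389.3  74. ] depth [600.  481.2   2.5]
scene gate_post 0.91 [216. 204.] atz [455.2 390.9  74. ] depth [454.9 389.9  74.7]
scene button_top 0.51 [218. 305.] atz [578.4 185.9 149.5] depth [577.8 185.  150.3]
wrist gate_hinge 0.71 [313. 483.] atz [567.7 378.1  74. ] depth [568.9 376.9  71.7]
```

View pics/s4.png

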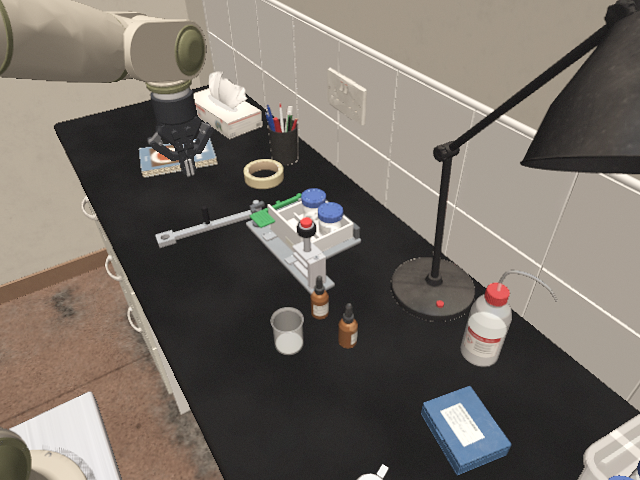

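The scene view shows the tray home at (310,230), the lever pad level, the gate still open to the left with its post at (205,215), and the fingers clear. I'll work out the arc waypoints and lower beside the post.

```bash
python3 -m jog '[[[3,-10,-20],[0,0,0],1],[[5,-18,-50],[0,0,0],1],[[5,-18,-84],[0,0,0],1],[[5,-18,-84],[0,0,0],1],[[5,-18,-84],[0,0,0],1],[[5,-18,-84],[0,0,0],1],[[5,-18,-84],[0,0,0],1],[[5,-18,-84],[0,0,0],1]]'
python3 - <<'E'
import numpy as np
H=np.array([567,377]);o=17
s=np.array([460,416])
for i,f in enumerate(np.linspace(1.66,-0.04,24)):
    P=H+110*np.array([-np.sin(f),-np.cos(f)])+o*np.array([-np.cos(f),np.sin(f)])
    print(i,round(f,2),(P-s).round(),round(np.degrees(1.62-f)) )
E
```

```text
time_s: 11.3
eef_pos: [460.9, 417.0, 58.7]
ee_rot: [0.0, 0.724, 0.689, 0.002]
force: [0.4, 0.5, 0.6]
grip_width: -0.002
0 1.66 [ -1. -12.] -2
1 1.59 [ -3. -20.] 2
2 1.51 [ -4. -28.] 6
3 1.44 [ -4. -37.] 10
4 1.36 [ -4. -45.] 15
5 1.29 [ -3. -53.] 19
6 1.22 [ -2. -61.] 23
7 1.14 [ -0. -69.] 27
8 1.07 [  2. -77.] 32
9 0.99 [  5. -85.] 36
10 0.92 [  9. -92.] 40
11 0.85 [ 13. -99.] 44
12 0.77 [  18. -106.] 49
13 0.7 [  23. -112.] 53
14 0.63 [  29. -118.] 57
15 0.55 [  35. -124.] 61
16 0.48 [  41. -129.] 65
17 0.4 [  48. -133.] 70
18 0.33 [  55. -138.] 74
19 0.26 [  63. -141.] 78
20 0.18 [  70. -144.] 82
21 0.11 [  78. -147.] 87
22 0.03 [  86. -148.] 91
23 -0.04 [  94. -150.] 95
```

```bash
python3 -m jog '[[[-1,-12,0],[0,0,0],1],[[-3,-20,0],[0,0,2],1],[[-4,-28,0],[0,0,6],1],[[-4,-37,0],[0,0,10],1],[[-4,-45,0],[0,0,15],1],[[-3,-53,0],[0,0,19],1],[[-2,-61,0],[0,0,23],1],[[0,-69,0],[0,0,27],1]]'
python3 - <<'E'
from h import *
look("top",["gate_post"]);look("scene",["gate_post"])
E
```

```text
time_s: 11.97
eef_pos: [460.6, 347.6, 58.0]
ee_rot: [0.0, 0.542, 0.84, 0.001]
force: [0.8, 0.6, 0.0]
grip_width: -0.002
scene gate_post 0.64 [229. 224.] atz [471.9 330.4  74. ] depth [470.3 325.5  78.1]
```

The post is following as planned (expected 467,331).

```bash
python3 -m jog '[[[2,-8,0],[0,0,5],1],[[5,-16,0],[0,0,9],1],[[9,-23,0],[0,0,13],1],[[13,-30,0],[0,0,17],1],[[18,-37,0],[0,0,22],1],[[23,-43,0],[0,0,26],1],[[29,-49,0],[0,0,30],1],[[35,-55,0],[0,0,34],1]]'
python3 -m jog '[[[6,-5,0],[0,0,4],1],[[13,-9,0],[0,0,9],1],[[20,-14,0],[0,0,13],1],[[28,-17,0],[0,0,17],1],[[35,-20,0],[0,0,21],1],[[43,-23,0],[0,0,26],1],[[51,-24,0],[0,0,30],1],[[59,-26,0],[0,0,34],1]]'
python3 - <<'E'
from h import *
look("scene",["gate_post"]);
E
```

```text
time_s: 12.83
eef_pos: [495.3, 292.8, 57.0]
ee_rot: [-0.0, 0.273, 0.962, 0.0]
force: [-0.3, 1.4, -0.3]
grip_width: -0.002
time_s: 13.5
eef_pos: [554.3, 267.0, 56.9]
ee_rot: [-0.0, -0.02, 1.0, 0.0]
force: [-0.9, 0.7, -0.1]
grip_width: -0.0
scene gate_post 0.77 [228. 285.] atz [576.  265.2  74. ] depth [578.5 270.1  69.4]
scene gate_post 0.55 [220. 316.] atz [641.8 253.6  74. ] depth [665.7 292.9  37.3]
```

Now I'll push gently to the stop.

```bash
python3 -m jog '[[[2,0,0],[0,0,0],1],[[4,0,0],[0,0,0],1],[[6,0,0],[0,0,0],1],[[8,0,0],[0,0,0],1],[[8,0,0],[0,0,0],1],[[8,0,0],[0,0,0],1],[[8,0,0],[0,0,0],1],[[8,0,0],[0,0,0],1]]'
```

```text
time_s: 14.27
eef_pos: [555.9, 266.8, 56.5]
ee_rot: [-0.007, -0.018, 1.0, -0.001]
force: [-31.1, -3.8, 17.5]
grip_width: 0.005
```

The gate is firmly on its stop (31 N). I'll retract and look at the button.

```bash
python3 -m jog '[[[-10,0,0],[0,0,0],1],[[-16,0,10],[0,0,0],1],[[-17,0,50],[0,0,0],1],[[-17,0,90],[0,0,0],1],[[-17,0,125],[0,0,0],1],[[-17,-20,140],[0,0,0],1],[[-17,-55,140],[0,0,0],1],[[-17,-88,140],[0,0,0],1]]'
python3 -m jog '[[[0,0,0],[0,0,0],1],[[0,0,0],[0,0,0],1],[[0,0,0],[0,0,0],1],[[0,0,0],[0,0,0],1],[[0,0,0],[0,0,0],1],[[0,0,0],[0,0,0],1],[[0,0,0],[0,0,0],1],[[0,0,0],[0,0,0],1]]'
python3 - <<'E'
from h import *
q=["button_top","gate_post","tray_panel"]
p=look("wrist",q,save="w5.png");look("scene",q);look("top",["gate_post","tray_panel"])
c=p["color"].astype(int);m=(c[:,:,2]>140)&(c[:,:,1]<90)&(c[:,:,0]<90)
n,l,st,ce=cv2.connectedComponentsWithStats(m.astype(np.uint8))
for i in range(1,n):
  if st[i,4]>100: print(st[i],ce[i],at_z(p,ce[i][::-1],149.5),by_depth(p,ce[i][::-1]))
E
```

```text
time_s: 14.93
eef_pos: [545.4, 178.0, 198.9]
ee_rot: [0.002, -0.019, 1.0, 0.0]
force: [0.1, -0.6, -0.3]
grip_width: 0.003
time_s: 15.6
eef_pos: [545.2, 178.7, 196.6]
ee_rot: [-0.0, -0.019, 1.0, 0.0]
force: [0.3, 0.7, 0.1]
grip_width: -0.002
wrist gate_post 0.98 [261. 427.] atz [571.8 268.5  74. ] depth [567.7 264.3  86.4]
wrist tray_panel 0.75 [274. 445.] atz [580. 282.  82.] depth [581.1 283.2  79. ]
wrist tray_panel 0.21 [208. 231.] atz [531.4 108.8  82. ] depth [537.7 100.7  48.9]
scene button_top 0.58 [216. 307.] atz [584.3 189.7 149.5] depth [650.3 304.   45.8]
scene button_top 0.27 [336. 349.] atz [492.  -75.6 149.5] depth [546.1  -3.4  35.2]
scene gate_post 0.89 [230. 286.] atz [575.6 259.1  74. ] depth [580.9 269.7  64.2]
scene tray_panel 0.77 [220. 287.] atz [586.6 274.7  82. ] depth [620.6 341.2  22.5]
top gate_post 0.54 [244. 275.] atz [568.1 270.8  74. ] depth [515.2 229.9 515.9]
top tray_panel 0.75 [237. 272.] atz [580.9 275.2  82. ] depth [522.6 232.7 514.4]
```

View pics/w5.png

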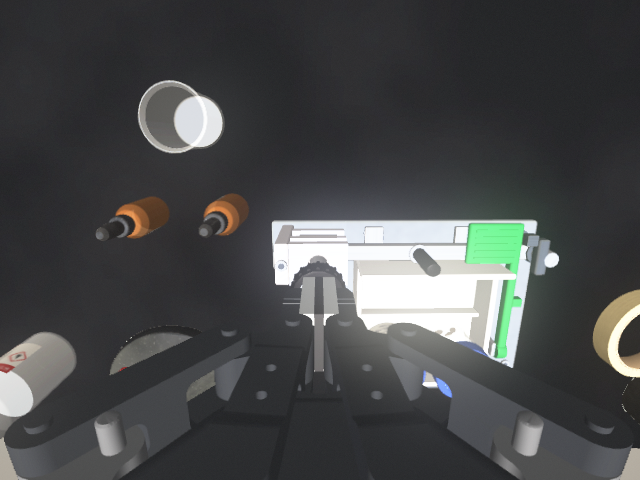

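The wrist view shows the gate bar closed across the front (row 245) and the pin head behind the fingers at about (320,275). I'll step aside for a clear view of the button.

```bash
python3 -m jog '[[[0,20,0],[0,0,0],1],[[0,40,0],[0,0,0],1],[[0,60,0],[0,0,0],1],[[0,60,0],[0,0,0],1],[[0,60,0],[0,0,0],1],[[0,60,0],[0,0,0],1],[[0,60,0],[0,0,0],1],[[0,60,0],[0,0,0],1]]'
python3 - <<'E'
from h import *
print(sensors.sense()["eef_pos"])
q=["button_top"]
def red(p):
  h=cv2.cvtColor(p["color"],cv2.COLOR_BGR2HSV);m=((h[:,:,0]<6)|(h[:,:,0]>174))&(h[:,:,1]>130)&(h[:,:,2]>70)
  n,l,st,ce=cv2.connectedComponentsWithStats(m.astype(np.uint8))
  for i in range(1,n):
    if st[i,4]>40: print(st[i],ce[i].round(),at_z(p,ce[i][::-1],149.5).round(1),by_depth(p,ce[i][::-1]))
p=look("wrist",q,save="w6.png");red(p)
p=look("scene",q);red(p)
p=look("top",q);red(p)
E
```

```text
time_s: 16.82
eef_pos: [545.4, 237.6, 196.8]
ee_rot: [0.0, -0.018, 1.0, -0.0]
force: [0.3, 0.1, 0.8]
grip_width: 0.002
[545.3533841  237.60849893 196.76956492]
wrist button_top 0.69 [301. 225.] atz [578.3 179.3 149.5] depth [578.5 179.1 149. ]
[207 277  37  37 879] [225. 296.] [575.2 179.3 149.5] [575.33443679 179.18770634 149.11539742]
[ 67 364  14  13 134] [ 73. 370.] [635.   71.8 149.5] [728.02026917 -25.87507552  27.75864545]
scene button_top 0.59 [219. 305.] atz [577.  185.1 149.5] depth [576.1 183.4 151. ]
[300 218  12  10  93] [306. 222.] [573.3 175.8 149.5] [572.16174627 173.72061319 151.40962583]
[485 283  25  23 417] [496. 295.] [ 722.3 -131.3  149.5] [ 717.38905267 -134.28115061  155.118728  ]
[436 300   8   8  47] [440. 304.] [639.1 -98.8 149.5] [727.27891127 -27.78995791  29.34459712]
[468 327  32  16  78] [484. 337.] [ 647.7 -178.4  149.5] [ 702.08978089 -145.75609808   76.94879471]
[113 134  12  24  68] [118. 144.] [751.7 555.2 149.5] [759.03165575 564.48316651 128.3111357 ]
[476 143  20  19 287] [485. 152.] [ 726.2 -129.6  149.5] [ 724.65869253 -127.69343774  154.51652517]
[106 156  13   8  74] [112. 159.] [722.  564.3 149.5] [727.90675418 572.74500288 130.69261693]
[598 317  22  19 189] [609. 327.] [ 402.7 -330.5  149.5] [ 393.92308032 -413.25850428   13.24753211]
```

View pics/w6.png

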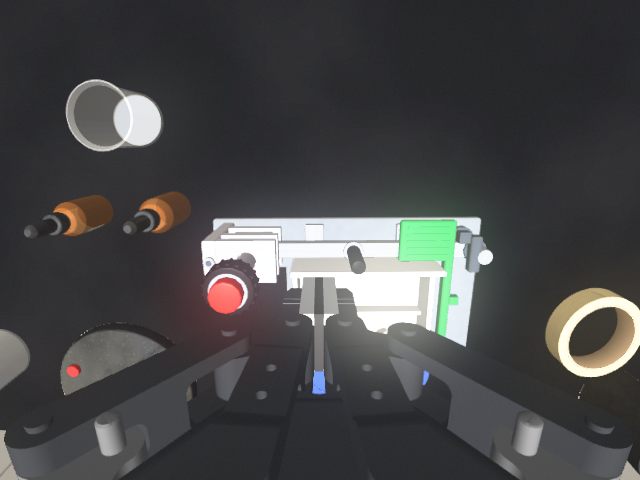

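The red button top is at (226,296) px, which is about (576,179,149.1) mm. The depth height matches the 149.5 given. I'll move over it.

```bash
python3 -m jog '[[[10,-20,-10],[0,0,0],1],[[20,-40,-20],[0,0,0],1],[[30.5,-58.5,-35],[0,0,0],1],[[30.5,-58.5,-50],[0,0,0],1],[[30.5,-58.5,-54],[0,0,0],1],[[30.5,-58.5,-54],[0,0,0],1],[[30.5,-58.5,-54],[0,0,0],1],[[30.5,-58.5,-54],[0,0,0],1]]'
python3 -m jog '[[[0,0,-2],[0,0,0],1],[[0,0,-4],[0,0,0],1],[[0,0,-6],[0,0,0],1],[[0,0,-8],[0,0,0],1],[[0,0,-8],[0,0,0],1],[[0,0,-8],[0,0,0],1],[[0,0,-8],[0,0,0],1],[[0,0,-8],[0,0,0],1]]'
```

```text
time_s: 17.78
eef_pos: [575.9, 180.5, 143.8]
ee_rot: [0.001, -0.019, 1.0, 0.0]
force: [0.1, 1.1, 0.1]
grip_width: -0.002
time_s: 18.45
eef_pos: [575.7, 180.0, 134.9]
ee_rot: [0.0, -0.019, 1.0, 0.0]
force: [-0.3, 1.7, 2.5]
grip_width: -0.002
```

Contact, 2.5 N. I'll push straight through.

```bash
python3 -m jog '[[[0,0,-4],[0,0,0],1],[[0,0,-7],[0,0,0],1],[[0,0,-13],[0,0,0],1],[[0,0,-20],[0,0,0],1],[[0,0,-27],[0,0,0],1],[[0,0,-34],[0,0,0],1],[[0,0,-41],[0,0,0],1],[[0,0,-46],[0,0,0],1]]'
```

```text
time_s: 19.12
eef_pos: [576.2, 179.9, 88.6]
ee_rot: [0.001, -0.019, 1.0, 0.0]
force: [-9.2, 1.0, 47.8]
grip_width: -0.001
```

```bash
python3 -m jog '[[[0,0,-1],[0,0,0],1],[[0,0,-2],[0,0,0],1],[[0,0,-3],[0,0,0],1],[[0,0,-4],[0,0,0],1],[[0,0,-4],[0,0,0],1],[[0,0,-4],[0,0,0],1],[[0,0,-4],[0,0,0],1],[[0,0,-4],[0,0,0],1]]'
```

```text
time_s: 19.78
eef_pos: [576.3, 180.0, 88.8]
ee_rot: [0.002, -0.019, 1.0, -0.0]
force: [-13.3, -0.2, 36.1]
grip_width: 0.003
```

It bottomed after about 47 mm of travel, which is the button (6) plus the pin (41.5). I'll release, back away and check.

```bash
python3 -m jog '[[[0,0,5],[0,0,0],1],[[0,0,15],[0,0,0],1],[[0,0,40],[0,0,0],1],[[0,0,75],[0,0,0],1],[[0,5,110],[0,0,0],1],[[-15,30,112],[0,0,0],1],[[-30,60,112],[0,0,0],1],[[-30,60,112],[0,0,0],1]]'
python3 -m jog '[[[0,0,0],[0,0,0],1],[[0,0,0],[0,0,0],1],[[0,0,0],[0,0,0],1],[[0,0,0],[0,0,0],1],[[0,0,0],[0,0,0],1],[[0,0,0],[0,0,0],1],[[0,0,0],[0,0,0],1],[[0,0,0],[0,0,0],1]]'
python3 - <<'E'
from h import *
Z["button_top"]=108
q=["button_top","gate_post","tray_panel","lever_pad"]
p=look("wrist",q,save="w7.png");look("scene",q+["beaker","amber_bottle_a","jar_a"]);look("top",["beaker","amber_bottle_a"])
h=cv2.cvtColor(p["color"],cv2.COLOR_BGR2HSV);m=((h[:,:,0]<6)|(h[:,:,0]>174))&(h[:,:,1]>130)&(h[:,:,2]>70)
n,l,st,ce=cv2.connectedComponentsWithStats(m.astype(np.uint8))
for i in range(1,n):
    if st[i,4]>40: print(st[i],ce[i].round(),by_depth(p,ce[i][::-1]))
E
```

```text
time_s: 20.45
eef_pos: [543.3, 243.4, 196.7]
ee_rot: [-0.001, -0.02, 1.0, 0.0]
force: [0.4, 0.3, 0.4]
grip_width: -0.002
time_s: 21.12
eef_pos: [545.8, 239.7, 196.7]
ee_rot: [-0.0, -0.019, 1.0, -0.0]
force: [-0.1, -0.5, -0.3]
grip_width: 0.001
wrist button_top 0.76 [276. 235.] atz [578.  178.2 108. ] depth [578.3 178.1 107.4]
wrist gate_post 0.91 [256. 355.] atz [570.4 269.8  74. ] depth [566.7 268.4  85.4]
wrist gate_post 0.66 [206.  96.] atz [536.4  57.8  74. ] depth [546.8  24.3  21.9]
wrist tray_panel 0.9 [271. 368.] atz [580.4 279.5  82. ] depth [581.4 279.9  79.5]
wrist lever_pad 0.56 [240. 423.] atz [557.4 327.3  65. ] depth [557.4 327.3  64.9]
scene button_top 0.6 [236. 303.] atz [573.5 188.9 108. ] depth [573.  187.9 109. ]
scene gate_post 0.87 [226. 283.] atz [574.5 271.5  74. ] depth [571.8 266.1  78.9]
scene gate_post 0.48 [216. 262.] atz [553.7 324.4  74. ] depth [557.5 333.1  66.6]
scene tray_panel 0.82 [220. 282.] atz [578.  281.2  82. ] depth [570.8 266.6  94.9]
scene lever_pad 0.86 [218. 263.] atz [558.9 329.8  65. ] depth [557.5 326.5  67.8]
scene beaker 0.67 [344. 
[... 176 characters left out ...]
320.] atz [552.5 100.2   0. ] depth [539.7  79.3  28. ]
scene amber_bottle_a 0.5 [216. 261.] atz [591.3 413.6   0. ] depth [557.  334.4  66.7]
scene jar_a 0.97 [232. 332.] atz [689.7 265.2  10. ] depth [659.9 220.5  55.1]
scene jar_a 0.61 [218. 314.] atz [683.6 328.2  10. ] depth [662.4 293.1  42.5]
top beaker 0.68 [296. 379.] atz [462.8  57.9   0. ] depth [462.8  58.1   1.3]
top amber_bottle_a 0.73 [257. 364.] atz [546.7  86.3   0. ] depth [540.5  93.2  69.4]
top amber_bottle_a 0.72 [254. 399.] atz [551.4  12.    0. ] depth [546.6  21.   51.8]
[221 257  31  30 471] [236. 274.] [576.65033656 178.9478195  107.34239617]
[ 65 364  14  12 130] [ 71. 369.] [728.42019047 -26.30200397  27.25784868]
```

View pics/w7.png

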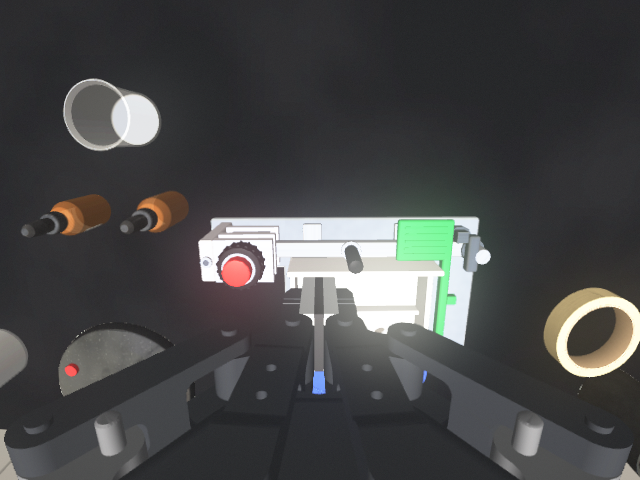

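The wrist view shows the pin head down on the guide at (240,265), the gate bar shut at row 248 and the lever pad up. The button top reads 107.4 mm against 108 expected, and it read 149.1 when parked. Handing in.

```bash
python3 -c "
from rig import ctrl
print(ctrl.finish_job())"
```

```text
the job is handed in; nothing more can be done
None
```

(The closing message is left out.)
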